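# File the soil-profile boards in the numbered rack

### The job

File the two soil-profile boards upright on their long edges in the numbered rack, in order: first the pale one-stud board in the one-stud pocket, then the dark two-stud board in the two-stud pocket. A board lying flat cannot be gripped for filing, so each time lean the board on the dark sloping stand, let go of it, and take it again by its upper edge. Set the boards down without dropping them, do not press them on the pockets with more than 80 N, and leave the jug, can, tamper, loose core ring and brush where they are.

Things in the scene. Friction and masses are not known exactly. Their poses are not given: they have to be found in the camera images.
- board1: First board: varnished ash slab 140 long (own x) x 64 wide (own y) x 18 thick (own z), about 0.2 kg, with a pale sandy soil strip and one brass stud on its upper (+z) face, studs near its -x end. Origin at the middle of the slab (9 mm above the bench as it lies). It starts lying flat, soil up.
- board2: Second board: varnished ash slab 140 long (own x) x 64 wide (own y) x 18 thick (own z), about 0.2 kg, with a near-black peat soil strip and two brass studs on its upper (+z) face, studs near its -x end. Origin at the middle of the slab (9 mm above the bench as it lies). It starts lying flat, soil up.
- stand: Fixed dark wooden stand, 124 (own x) x 62 x 72 high; origin under its centre. Two 16 wide cheeks at own x = -54, +54 (92 free between, only a bar 8 high at y = 18) carry a 45 degree slope rising towards own +y, facing up and towards -y. Slope and a 12 mm lip square to it meet at own y = -30, z = 35; the slope runs 54 up from there, so a leaning board sticks out 10 over it.
- stand_rest (a point): Where the origin (middle) of a board lies when it leans on the stand, lower long edge against the lips, soil face up: own y = -13.7, z = 64.0 of the stand. The board's own x then lies along the stand's x, its z at 45 degrees, halfway between up and the stand's -y. Only position is meant; axes as the stand's.
- rack: Fixed brown base plank 190 x 212 x 8 high that carries the three pocket blocks side by side along its y, 70 apart, in any order. Origin at the centre of its underside.
- pocket1: Fixed green block 174 (own x) x 68 (own y) x 34 high, one brass stud on top at its -x end: pocket 1. Origin under its centre, z up. Central slot along own x: 150 long x 22.5 wide, 28 deep, floor 6 above the origin, 3 mm chamfers. A board home has its origin 38 above this origin, its own y vertical, its own x along the pocket's x (either way round).
- pocket2: Fixed green block 174 (own x) x 68 (own y) x 34 high, two brass studs on top at its -x end: pocket 2. Origin under its centre, z up. Central slot along own x: 150 long x 22.5 wide, 28 deep, floor 6 above the origin, 3 mm chamfers. A board home has its origin 38 above this origin, its own y vertical, its own x along the pocket's x (either way round).
- pocket3: Fixed green block 174 (own x) x 68 (own y) x 34 high, three brass studs on top at its -x end: pocket 3. Origin under its centre, z up. Central slot along own x: 150 long x 22.5 wide, 28 deep, floor 6 above the origin, 3 mm chamfers. It already holds a reddish clay board (fixed), whose upper edge is 70 above the origin.
- jug: White enamel jug, 90 across, 130 high, loose bystander; origin under its centre.
- can: Tin sample can, 70 across, 70 high, loose bystander; origin under its centre.
- tamper: Steel ring tamper standing on its 56 mm foot, 130 high, loose bystander; origin under its centre.
- corering: Loose galvanised core ring, 58 across, 50 high, standing on the bench, bystander; origin under its centre.
- brush: Brush lying beyond the rack, about 200 long along own x, bystander; origin under its middle.

How it is judged:
On the way, in this order (a step that is already met when the one before it is completed fails the run):
1. the one-stud board leans on the stand: its middle within 20 mm of stand_rest, sloping 45 degrees (within 9), lined up with the stand within 8 degrees, let go and still (distance between board1 and stand_rest below 0.02 m and angle between board1's own z axis and vertical between 0.62 and 0.95 rad and angle between the x axis of board1 and the x axis of stand, either way round below 0.15 rad and contact force between board1 and stand above 0.2 N and contact force between the fingers and board1 below 0.05 N and linear speed of board1 below 0.03 m/s), for 0.2 s.
2. the one-stud board stands fully home in the one-stud pocket (bottom edge within 4 mm of the slot floor), let go and still (x of board1 in the frame of pocket1 between -0.008 and 0.008 m and y of board1 in the frame of pocket1 between -0.008 and 0.008 m and z of board1 in the frame of pocket1 between 0.034 and 0.042 m and angle between the y axis of board1 and the z axis of pocket1, either way round below 0.26 rad and angle between the x axis of board1 and the x axis of pocket1, either way round below 0.1 rad and contact force between the fingers and board1 below 0.05 N and linear speed of board1 below 0.03 m/s), for 0.2 s.
3. the two-stud board leans on the stand: its middle within 20 mm of stand_rest, sloping 45 degrees (within 9), lined up with the stand within 8 degrees, let go and still (distance between board2 and stand_rest below 0.02 m and angle between board2's own z axis and vertical between 0.62 and 0.95 rad and angle between the x axis of board2 and the x axis of stand, either way round below 0.15 rad and contact force between board2 and stand above 0.2 N and contact force between the fingers and board2 below 0.05 N and linear speed of board2 below 0.03 m/s), for 0.2 s.
4. the two-stud board stands fully home in the two-stud pocket (bottom edge within 4 mm of the slot floor), let go and still (x of board2 in the frame of pocket2 between -0.008 and 0.008 m and y of board2 in the frame of pocket2 between -0.008 and 0.008 m and z of board2 in the frame of pocket2 between 0.034 and 0.042 m and angle between the y axis of board2 and the z axis of pocket2, either way round below 0.26 rad and angle between the x axis of board2 and the x axis of pocket2, either way round below 0.1 rad and contact force between the fingers and board2 below 0.05 N and linear speed of board2 below 0.03 m/s), for 0.2 s.
At the end, for the whole second after the job is handed in: Both boards stand on a long edge in the pockets of their own number, fully home (height within 4 mm, centred within 8 mm along and across the slot, upright within 15 degrees), at rest and with no finger touching them (all of step 2 and all of step 4).
It fails at once if board 1 is let go and falls (moves faster than 0.6 m/s while no finger touches it: a drop of about 18 mm) (contact force between the fingers and board1 below 0.01 N and linear speed of board1 above 0.6 m/s).
It fails at once if board 2 is let go and falls (moves faster than 0.6 m/s while no finger touches it: a drop of about 18 mm) (contact force between the fingers and board2 below 0.01 N and linear speed of board2 above 0.6 m/s).
It fails at once if a bystander (jug, can, tamper, loose core ring, brush) is shifted by more than 20 mm (distance of any of jug, can, tamper, corering, brush from where it was at the start of the episode above 0.02 m).
It fails at once if board 1 is pressed on a pocket block with more than 80 N (contact force between board1 and pocket1 above 80 N or contact force between board1 and pocket2 above 80 N or contact force between board1 and pocket3 above 80 N).
It fails at once if board 2 is pressed on a pocket block with more than 80 N (contact force between board2 and pocket1 above 80 N or contact force between board2 and pocket2 above 80 N or contact force between board2 and pocket3 above 80 N).
It also fails if it takes over 72 s, if anything falls off the work surface, if the arm or the gripper's body presses on something with over 40 N, if the wrist force passes 120 N, or if a joint passes its speed limit or range.

### The arm

A 6-joint arm with a two-finger parallel gripper is mounted at the origin on the work surface. World frame = base frame: x ahead of the robot, y to its left, z up, the work surface at z = 0. Lengths are in m, angles in rad, forces in N, time in s.
With the tool pointing down it reaches from about 0.375 to 0.9 m from the base axis. Payload 3.1 kg.
Tool frame: the origin (TCP) lies at the very end of the fingers, on their centre line; the grasp point (between the pads) lies 19 mm behind it; z points along the fingers, y is the line along which they close (so a half turn about z gives the same grasp; the last joint's range is limited). The gripper opens to 85 mm and grips with 20 to 120 N. Pads are 22 mm wide; open, the fingers measure 114 mm over their backs; the gripper's body (76 mm by 85 mm) begins 54 mm behind the grasp point. The pads swing forward as they close: fully open they stand 13 mm farther back than shut.
Start: joints at [0.948, 0.527, 1.433, -0, 1.181, -0.178], TCP at [0.269, 0.564, 0.231] pointing down, gripper open.
Joint ranges: [-3.08, 3.08], [-0.75, 2.2], [0.22, 2.44], [-1.43, 4.57], [0, 2.65], [-2.85, 2.85]. Speed limits (rad/s): [2.79, 2.79, 3.14, 3.14, 3.14, 3.14].

### API

Orientations are given as a unit quaternion [x, y, z, w].
In Python, from station import telemetry, snapshot, ticket gives the robot as it stands.
- The arm moves only by the tool move_arm, never from a script. Its argument "commands" is text: rows parted by semicolons, each of 7 numbers parted by spaces: the shift along the tool's x, y, z in mm, then the turn, a rotation vector about the tool's x, y, z in degrees, then the opening, from -1 (shut) to 1 (fully open). A call has exactly 5 rows; each row is the pose to reach, as a shift and turn from the pose commanded when the call began, along the tool's axes at that moment; what a row does not reach only later rows make up. A row lasts 1/8 s, in which the tool goes at most 62.5 mm and 10.7 degrees, less where a joint would pass 70% of its speed; a pose out of reach is approached as far as the arm can. A call with a gripper value outside its range is refused whole. The fingers move at their own pace and stop on an object; "grip_force" is the grip in N (left out, the last holds). Time passes only in rows, so rows that repeat a pose let the fingers close, or fill a call up. It gives the time, the measured TCP pose, the force, the opening and the grip force at its end, in the units of the state.
- telemetry.sense(): the state, without advancing time (a new reading comes with each control period).
- snapshot(name): name is "scene" or "top" or "wrist"; returns a dict with "image" (480x640x3 uint8, red, green, blue), "fx", "fy", "cx", "cy" (pixels), "pose" (4x4, takes a point from camera to world coordinates). Camera axes: x right, y down, z forward; pixel columns grow to the right and rows downward; lengths in m; the calibration is good to about 2 mm. A picture is of the moment at which its call begins. There is no depth.
- ticket.sign_off(): hands the job in; it is judged then, once.
The state is a dict: "t": time; "q": joint angles; "qd": joint speeds; "tau": joint torques, N m; "tcp_pos": TCP position; "tool_rot": TCP orientation; "force": force on the tool from outside, world axes, zero at the start; "ft_torque": the same for the moment, N m; "finger_gap": opening from 0.0 (shut) to 1.0 (fully open); "gripper_force": force on a finger pad.
Only numpy, scipy, OpenCV 4.12 (cv2) and the standard library are available. Lean on these libraries where they do the work, as an engineer would, in place of code of your own. Each camera call takes 0.05 s, during which the arm holds its last target. There are 200 camera calls.

## Working session

There is one attempt and no reset: what is moved stays moved. The work goes in short steps, Python scripts to look and compute and a tool call to move; the robot and the scene stay as the last step left them, time stands still between calls to the robot, and variables do not carry over. Pictures are saved under pics/ and viewed, at most 10 in all, crops included, and the job is handed in when it is done.

Besides the shell and the picture viewer there is one more tool, called after "Call:" by a JSON object that holds its "method" and its "body", one argument or row to a line. move_arm: Moves the arm, as the interface text tells. Its arguments: {"type":"object","properties":{"commands":{"type":"string"},"grip_force":{"type":"number"}},"required":["commands"]}

```bash
mkdir -p pics; ls; python3 - <<'E'
from station import telemetry, snapshot
import cv2,pickle
print(telemetry.sense())
d={n:snapshot(n) for n in("scene","top")}
pickle.dump(d,open('s0.pkl','wb'))
for n in d:
    cv2.imwrite(f'pics/{n}0.png',d[n]['image'][:,:,::-1]); print(n,d[n]['fx'],d[n]['cx'],d[n]['cy'],d[n]['pose'].round(3).tolist())
E
```

```text
pics
{'t': 0.0, 'q': array([ 9.47507851e-01,  5.28444621e-01,  1.43390416e+00,  9.44986084e-06,
        1.18138947e+00, -1.78509095e-01]), 'qd': array([ 0.00029344, -0.00084542,  0.00091837, -0.00150868,  0.00129336,
       -0.00151953]), 'tau': array([ 9.78269927e-04, -4.42343903e+01, -1.78025883e+01, -1.75150003e-04,
        8.41709058e-03,  1.80407693e-05]), 'tcp_pos': array([0.26846513, 0.56361433, 0.23034626]), 'tool_rot': array([ 2.20562718e-01,  9.75372204e-01, -9.86029951e-04, -4.22677360e-04]), 'force': array([ 0.73869687, -0.50248449,  0.66061955]), 'ft_torque': array([-0.0232769 ,  0.01146971, -0.01924699]), 'gripper_force': 0.0, 'finger_gap': 0.9977401632412981}
scene 460.99260400857725 324.36514945160343 243.0912939989825 [[0.63, 0.437, -0.642, 1.312], [0.777, -0.357, 0.519, -0.568], [-0.003, -0.826, -0.564, 0.672], [0.0, 0.0, 0.0, 1.0]]
top 571.1938117219484 334.06266002250504 241.58819221804245 [[0.027, -0.989, 0.147, 0.442], [-1.0, -0.029, -0.012, 0.004], [0.016, -0.146, -0.989, 1.318], [0.0, 0.0, 0.0, 1.0]]
```

View pics/top0.png

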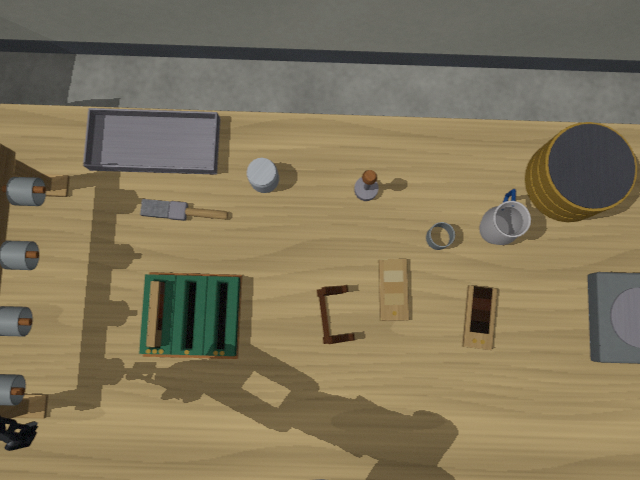

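View pics/scene0.png

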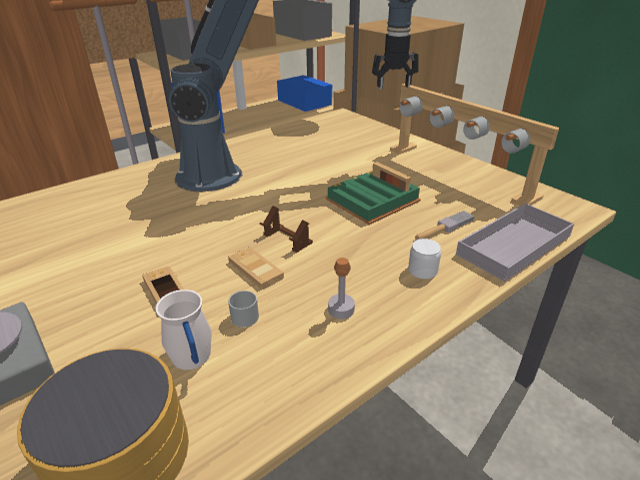

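The top view shows the rack at about (190,315), with the clay pocket on the left. The stand is at (335,315), pale board1 at (393,290) and dark board2 at (481,317). Next I'll zoom in for the stud counts and corners.

```bash
cat > h.py <<'E'
import numpy as np
from scipy.spatial.transform import Rotation as R
def ray(s,u,v):
    d=s['pose'][:3,:3]@np.array([(u-s['cx'])/s['fx'],(v-s['cy'])/s['fy'],1]);return s['pose'][:3,3],d
def onz(s,u,v,z):
    o,d=ray(s,u,v);return o+d*(z-o[2])/d[2]
def proj(s,p):
    c=s['pose'][:3,:3].T@(np.asarray(p)-s['pose'][:3,3]);return np.array([s['fx']*c[0]/c[2]+s['cx'],s['fy']*c[1]/c[2]+s['cy']])
E
python3 - <<'E'
import cv2,pickle,numpy as np
from h import *
d=pickle.load(open('s0.pkl','rb'));im=d['top']['image'][:,:,::-1]
k=lambda a,s:cv2.resize(a,None,fx=s,fy=s,interpolation=cv2.INTER_CUBIC)
a=k(im[265:365,135:250],3.478*0.999)[:345,:400]
b=k(im[265:365,300:415],3.478*0.999)[:345,:400]
c=k(d['scene']['image'][160:230,320:430,::-1],3.6)[:250,:396]
e=k(d['scene']['image'][200:300,130:320,::-1],2.1)[:250,:396]
o=np.zeros((600,800,3),np.uint8)
for t,y,x in((a,0,0),(b,0,400),(c,348,0),(e,348,400)):o[y:y+t.shape[0],x:x+t.shape[1]]=t
cv2.imwrite('pics/z.png',o)
# boards: wood-colour vs table is hard; green mask rack
hsv=cv2.cvtColor(d['top']['image'],cv2.COLOR_RGB2HSV)
g=cv2.inRange(hsv,(60,80,30),(90,255,255))
print('green',[ (cv2.minAreaRect(q),onz(d['top'],*cv2.minAreaRect(q)[0],.034).round(4)) for q in cv2.findContours(g,0,1)[0] if cv2.contourArea(q)>100])
print(im[315,481],im[340,481],im[300,393],im[270,393],im[290,382],im[330,430])
E
```

```text
green [(((189.4657440185547, 314.8017578125), (97.57147216796875, 78.9200439453125), 1.5074357986450195), array([0.4583, 0.3051, 0.034 ]))]
[17 22 36] [ 55 117 142] [ 96 137 158] [102 141 159] [ 88 128 153] [101 144 164]
```

View pics/z.png

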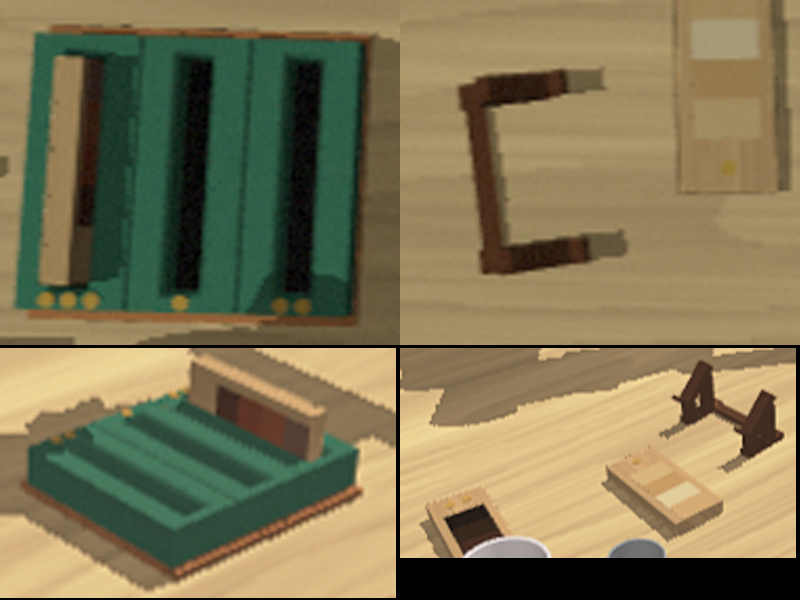

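Pocket order from left to right is 3 (clay), 1 (middle), 2 (right). The stand's high side and bar face +y. Board1's single stud is at its -x end, at about (394,313). Next come rough positions.

```bash
cat >> h.py <<'E'
def rel(p,Rt,yaw=None):
    """tool-axes shift(mm), rotvec(deg) from current measured pose to world p, Rotation Rt"""
    from station import telemetry
    s=telemetry.sense();R0=R.from_quat(s['tool_rot'])
    return (R0.inv().apply(np.asarray(p)-s['tcp_pos'])*1e3).round(1),np.degrees((R0.inv()*Rt).as_rotvec()).round(1)
def down(yaw): # tool z down, tool x at yaw(deg)
    y=np.radians(yaw);x=np.array([np.cos(y),np.sin(y),0]);z=np.array([0,0,-1.]);return R.from_matrix(np.c_[x,np.cross(z,x),z])
E
python3 - <<'E'
import pickle,cv2
from h import *
from station import snapshot
d=pickle.load(open('s0.pkl','rb'));s=d['top']
c=lambda x,y,ox=300,o=400:((x-o)/3.475+ox,y/3.475+265)
print('b1',onz(s,393.5,289,.018),'b2',onz(s,481,317,.018))
for n,p in dict(bl=(490,250),bu=(470,95)).items(): print(n,onz(s,*c(*p),.008))
for n,p in dict(s1=(180,302),s2a=(280,307),s2b=(303,307)).items(): print(n,onz(s,*c(*p,135,0),.034))
for n,p in dict(u1=(195,60),l1=(188,290),u2=(305,60),l2=(299,290)).items(): print(n,onz(s,*c(*p,135,0),.034))
w=snapshot('wrist');P=w['pose'];import numpy as np
from station import telemetry
t=telemetry.sense();R0=R.from_quat(t['tool_rot']).as_matrix()
print('cam in tool',R0.T@(P[:3,3]-t['tcp_pos']),(R0.T@P[:3,:3]).round(2),w['fx'],w['cx'],w['cy'])
print(rel([.44,-.02,.30],down(180)))
E
```

```text
b1 [ 0.5292795  -0.14982143  0.018     ] b2 [ 0.47147488 -0.34904981  0.018     ]
bl [0.41739922 0.00082915 0.008     ]
bu [0.51763961 0.01690095 0.008     ]
s1 [0.37728646 0.3058235  0.034     ]
s2a [0.37583026 0.24255595 0.034     ]
s2b [0.37621001 0.22803651 0.034     ]
u1 [0.53059542 0.30607    0.034     ]
l1 [0.38488191 0.30125693 0.034     ]
u2 [0.53258039 0.23542423 0.034     ]
l2 [0.38672468 0.23115212 0.034     ]
cam in tool [ 6.75962015e-02  1.36482815e-04 -1.42441852e-01] [[-0.   -0.96 -0.27]
 [ 1.   -0.   -0.  ]
 [-0.   -0.27  0.96]] 380.82700687261286 318.819508765517 243.19964070264427
(array([-405.9, -453.3,  -68.8]), array([ -0.1,  -0. , -25.5]))
```

Call:
{"method": "move_arm", "body": {
  "commands": "-40 -46 0 0 0 -5 1; -80 -92 0 0 0 -10 1; -120 -138 0 0 0 -15 1; -160 -184 0 0 0 -20 1; -200 -230 0 0 0 -25.5 1"
}}

```text
t: 0.78
tcp_pos: [0.3507, 0.2687, 0.2313]
tool_rot: [-0.002, 1.0, -0.0, 0.0]
force: [0.9, -0.2, 0.2]
finger_gap: 0.999
gripper_force: 0.0
```

```bash
python3 -c "
from h import *
print(rel([.45,-.09,.23],down(180)))"
```

```text
(array([ -97.8, -359.1,    1.4]), array([-0. ,  0. ,  0.2]))
```

Call:
{"method": "move_arm", "body": {
  "commands": "-16 -60 0 0 0 0 1; -32 -120 0 0 0 0 1; -50 -180 0 0 0 0 1; -65 -240 0 0 0 0 1; -80 -300 0 0 0 0 1"
}}

```text
t: 1.4
tcp_pos: [0.4308, -0.0316, 0.2314]
tool_rot: [0.0, 1.0, 0.0, 0.0]
force: [1.6, 0.9, 0.6]
finger_gap: 1.001
gripper_force: 0.0
```

Call:
{"method": "move_arm", "body": {
  "commands": "-18 -50 0 0 0 0 1; -18 -50 0 0 0 0 1; -18 -50 0 0 0 0 1; -18 -50 0 0 0 0 1; -18 -50 0 0 0 0 1"
}}

```text
t: 2.02
tcp_pos: [0.4481, -0.0782, 0.2313]
tool_rot: [-0.001, 1.0, 0.0, -0.0]
force: [-0.9, -0.3, 0.1]
finger_gap: 0.996
gripper_force: 0.0
```

```bash
python3 - <<'E'
from station import snapshot,telemetry
import cv2,pickle
w=snapshot('wrist');w['s']=telemetry.sense();pickle.dump(w,open('w1.pkl','wb'));cv2.imwrite('pics/w1.png',w['image'][:,:,::-1])
E
```

```text
(no output)
```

View pics/w1.png

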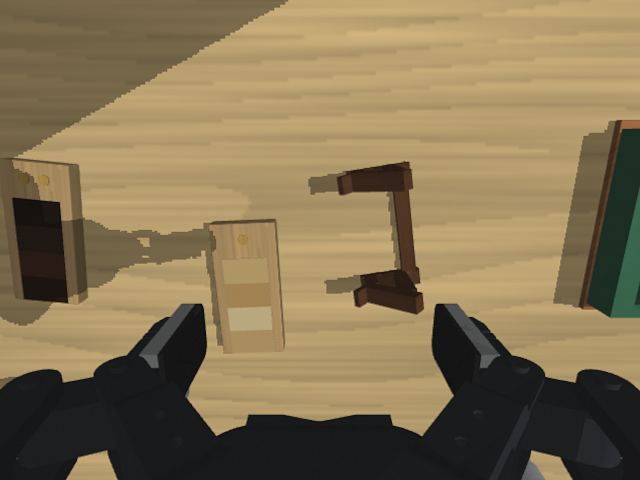

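Board1's top-face corners are near (210,223), (276,220), (284,349) and (222,352). The stand cheeks are at (375,178) and (390,292), with the bar between them near (403,230). I'll zoom in on the stand.

```bash
python3 - <<'E'
import cv2,pickle,numpy as np
w=pickle.load(open('w1.pkl','rb'));t=pickle.load(open('s0.pkl','rb'))['top']
a=cv2.resize(w['image'][150:320,320:440,::-1],None,fx=3.5,fy=3.5,interpolation=cv2.INTER_CUBIC)
b=cv2.resize(t['image'][278:350,312:372,::-1],None,fx=6,fy=6,interpolation=cv2.INTER_CUBIC)
o=np.zeros((600,800,3),np.uint8);o[:595,:420]=a;o[:432,430:790]=b;o=cv2.convertScaleAbs(o,alpha=1.5,beta=20);cv2.imwrite('pics/z2.png',o)
E
```

```text
(no output)
```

View pics/z2.png

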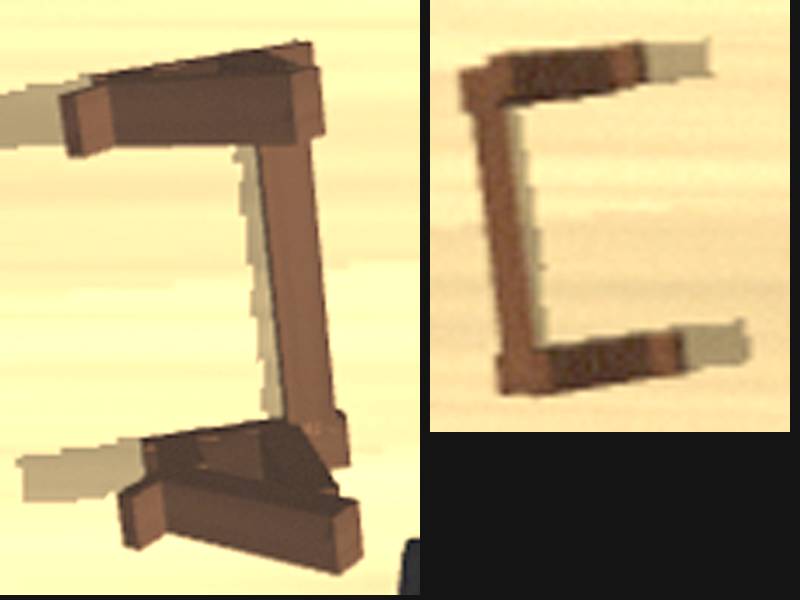

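```bash
python3 - <<'E'
import pickle
from h import *
w=pickle.load(open('w1.pkl','rb'));t=pickle.load(open('s0.pkl','rb'))['top']
print(w['s']['tcp_pos'])
cw=lambda p:(p[0]/3.5+320,p[1]/3.5+150); ct=lambda p:((p[0]-430)/6+312,p[1]/6+278)
def fit(own,wor):
    own=np.array(own);wor=np.array(wor)[:,:2];a=own-own.mean(0);b=wor-wor.mean(0)
    th=np.arctan2((a[:,0]*b[:,1]-a[:,1]*b[:,0]).sum(),(a*b).sum());c,s=np.cos(th),np.sin(th);M=np.array([[c,-s],[s,c]])
    o=wor.mean(0)-M@own.mean(0);r=wor-(own@M.T+o);print(o.round(4),np.degrees(th).round(2),(r*1e3).round(1).tolist());return o,th
own=[(-.062,-.03),(-.046,-.03),(.046,-.03),(.062,-.03),(-.062,.0082),(-.046,.0082),(.046,.0082),(.062,.0082)];z=[.035]*4+[.073]*4
fit(own,[onz(w,*cw(p),h) for p,h in zip([(108,80),(112,145),(162,470),(166,535),(295,68),(297,145),(335,500),(335,572)],z)])
# top image: larger x is up in the image
fit(own,[onz(t,*ct(p),h) for p,h in zip([(655,380),(648,335),(618,98),(612,48)][0:4]+[(540,392),(535,350),(503,105),(490,55)],z)])
b=[(-.07,-.032),(-.07,.032),(.07,.032),(.07,-.032)]
print('b1');fit(b,[onz(w,*p,.018) for p in[(210,223),(276,220),(284,349),(222,352)]])
print('top b1 lower', onz(t,379.9,319.9,.018),onz(t,408,319.6,.018))
E
```

```text
[ 0.4482501  -0.07835712  0.23138995]
[ 0.4675 -0.0111] 9.01 [[0.2, 0.3], [0.7, -0.8], [-1.6, 0.6], [1.8, -0.1], [0.1, 0.9], [1.4, -0.1], [-3.0, 0.1], [0.3, -1.0]]
[ 0.4656 -0.0098] 9.05 [[0.6, -2.5], [1.2, -2.0], [-2.7, -3.3], [0.1, -3.1], [2.3, 2.5], [1.2, 2.2], [-2.5, 1.7], [-0.3, 4.5]]
b1
[ 0.5282 -0.149 ] 1.62 [[1.1, 0.7], [-0.1, -0.0], [-1.4, 0.4], [0.4, -1.1]]
top b1 lower [ 0.45876259 -0.11989082  0.018     ] [ 0.46115375 -0.18343061  0.018     ]
```

```bash
python3 -c "
from h import *
print(rel([.528,-.149,.03],down(181.6)))"
```

```text
(array([-79.6, -70.8, 201.4]), array([ 0. , -0. , -1.5]))
```

Call:
{"method": "move_arm", "body": {
  "commands": "-40 -35 35 0 0 -1.5 1; -80 -71 70 0 0 -1.5 1; -80 -71 120 0 0 -1.5 1; -80 -71 160 0 0 -1.5 1; -80 -71 185 0 0 -1.5 1",
  "grip_force": 40
}}

```text
t: 2.7
tcp_pos: [0.5277, -0.1494, 0.0441]
tool_rot: [-0.014, 1.0, 0.001, -0.001]
force: [-0.4, -0.2, 0.2]
finger_gap: 1.001
gripper_force: 0.0
```

```bash
python3 - <<'E'
from h import *
print(rel([.528,-.149,-.004],down(181.6)))
from station import snapshot
import cv2,pickle
w=snapshot('wrist');pickle.dump(w,open('w2.pkl','wb'));cv2.imwrite('pics/w2.png',w['image'][:,:,::-1])
# edges: brass stud / pale strips by colour
hsv=cv2.cvtColor(w['image'],cv2.COLOR_RGB2HSV)
E
```

```text
(array([-0.4,  0.3, 48.1]), array([ 0.1, -0.2, -0. ]))
```

View pics/w2.png

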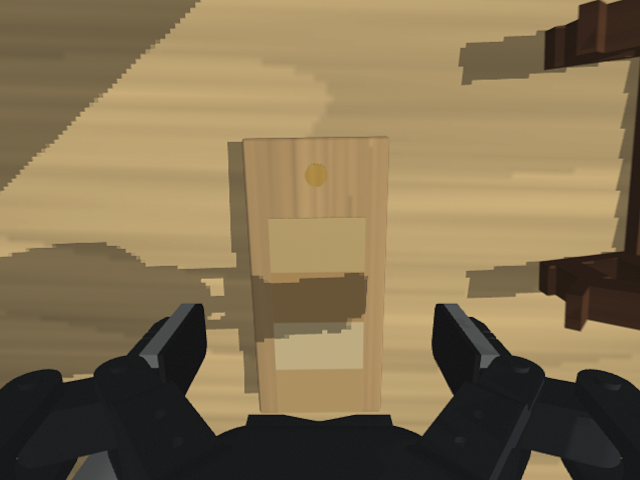

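The board sits centred between the fingers, with its far edge at row 138 and near edge at row 411. I'll descend and grip.

```bash
python3 - <<'E'
import pickle
from h import *
w=pickle.load(open('w2.pkl','rb'))
for p in[(244,139),(388,137),(381,411),(260,411)]:print(onz(w,*p,.018).round(4))
E
```

```text
[ 0.462  -0.1833  0.018 ]
[ 0.4596 -0.1218  0.018 ]
[ 0.5979 -0.1151  0.018 ]
[ 0.5994 -0.1785  0.018 ]
```

Call:
{"method": "move_arm", "body": {
  "commands": "0 0 15 0 0 0 1; 0 0 30 0 0 0 1; 0 0 40 0 0 0 1; 0 0 45 0 0 0 1; 0 0 47 0 0 0 1"
}}

```text
t: 3.38
tcp_pos: [0.5287, -0.1505, -0.0007]
tool_rot: [-0.013, 1.0, -0.0, 0.0]
force: [-0.3, -0.4, 0.5]
finger_gap: 1.001
gripper_force: 0.0
```

Call:
{"method": "move_arm", "body": {
  "commands": "0 0 1 0 0 0 0.6; 0 0 1 0 0 0 0.3; 0 0 1 0 0 0 0.2; 0 0 1 0 0 0 0.2; 0 0 1 0 0 0 0.2"
}}

```text
t: 4.0
tcp_pos: [0.5289, -0.1506, -0.0012]
tool_rot: [-0.013, 1.0, -0.0, 0.0]
force: [-0.4, 0.3, 5.1]
finger_gap: 0.738
gripper_force: 45.5
```

Call:
{"method": "move_arm", "body": {
  "commands": "0 0 -20 0 0 0 0; 0 0 -50 0 0 0 0; 0 0 -90 0 0 0 0; 0 0 -120 0 0 0 0; 0 0 -120 0 0 0 0"
}}

```text
t: 4.62
tcp_pos: [0.5297, -0.151, 0.1198]
tool_rot: [-0.013, 1.0, -0.001, 0.002]
force: [0.7, 0.1, -2.1]
finger_gap: 0.738
gripper_force: 45.1
```

```bash
cat >> h.py <<'E'
S=R.from_euler('z',9,degrees=True);SO=np.array([.467,-.0108,0])
st=lambda x,y,z:SO+S.apply([x,y,z])
k=.5**.5
RL=S*R.from_matrix(np.c_[[-1,0,0],[0,k,k],[0,k,-k]])   # leaning grip: tool z into slope
def lean(off_n,off_up,tcpoff=.0102):
    return st(0,-.0137,.064)+S.apply([0,k,-k])*(tcpoff-off_n)+S.apply([0,k,k])*off_up
E
python3 -c "
from h import *
print(lean(.04,.004),rel(lean(.04,.004),RL));print(lean(.0,.002))"
```

```text
[ 0.47199704 -0.04235008  0.08790021] (array([ 55. , 110.2,  31.5]), array([-45.1,   3.1,  -7. ]))
[ 0.46779364 -0.01581084  0.05820172]
```

Call:
{"method": "move_arm", "body": {
  "commands": "11 20 0 -9 0.6 -1.4 0; 22 40 0 -18 1.2 -2.8 0; 33 55 0 -27 1.9 -4.2 0; 44 70 0 -36 2.5 -5.6 0; 55 80 0 -45.1 3.1 -7 0"
}}

```text
t: 5.25
tcp_pos: [0.4706, -0.0715, 0.1169]
tool_rot: [-0.071, 0.92, 0.385, -0.032]
force: [-0.1, -0.4, -2.3]
finger_gap: 0.735
gripper_force: 45.1
```

Call:
{"method": "move_arm", "body": {
  "commands": "0 0 0 0 0 0 0; 0 0 0 0 0 0 0; 0 0 0 0 0 0 0; 0 0 0 0 0 0 0; 0 0 0 0 0 0 0"
}}

```text
t: 5.88
tcp_pos: [0.4717, -0.0718, 0.1187]
tool_rot: [-0.072, 0.921, 0.382, -0.031]
force: [0.3, -0.3, -2.3]
finger_gap: 0.738
gripper_force: 45.2
```

```bash
python3 -c "
from h import *
print(rel(lean(.03,.004),RL));print(rel(lean(.0,.003),RL))
from station import telemetry
print(telemetry.sense()['q'].round(2))
"
```

```text
(array([-5. , -1.4, 52.3]), array([ 0.1, -0.1, -0.1]))
(array([-5. , -2.4, 82.3]), array([ 0.1, -0.1, -0.1]))
[-0.7   0.76  1.69  0.49  1.37 -2.7 ]
```

Call:
{"method": "move_arm", "body": {
  "commands": "-5 0 30 0 0 0 0; -5 -1 52 0 0 0 0; -5 -1 65 0 0 0 0; -5 -2 74 0 0 0 0; -5 -2 78 0 0 0 0"
}}

```text
t: 6.5
tcp_pos: [0.468, -0.018, 0.0617]
tool_rot: [-0.072, 0.921, 0.383, -0.031]
force: [-1.0, -0.5, -2.5]
finger_gap: 0.735
gripper_force: 45.1
```

```bash
python3 -c "
from h import *
print(rel(lean(.0,.0),RL))
from station import telemetry
s=telemetry.sense();print(s['q'].round(2),s['force'])
"
```

```text
(array([-0.1, -3. ,  4. ]), array([ 0.2, -0.1, -0.1]))
[-0.63  0.84  1.77  0.57  1.21 -2.74] [-0.95870536 -0.46959471 -2.47413412]
```

Call:
{"method": "move_arm", "body": {
  "commands": "0 0 1 0 0 0 0; 0 0 2 0 0 0 0; 0 0 3 0 0 0 0; 0 0 4 0 0 0 0; 0 0 4 0 0 0 0"
}}

```text
t: 7.12
tcp_pos: [0.4676, -0.0154, 0.0592]
tool_rot: [-0.072, 0.921, 0.383, -0.031]
force: [-0.4, -0.9, -0.2]
finger_gap: 0.739
gripper_force: 45.4
```

Call:
{"method": "move_arm", "body": {
  "commands": "0 0 1 0 0 0 0; 0 -1 1.5 0 0 0 0; 0 -2 1.5 0 0 0 0; 0 -2.5 1.5 0 0 0 0; 0 -2.5 1.5 0 0 0 0"
}}

```text
t: 7.75
tcp_pos: [0.4678, -0.0158, 0.0588]
tool_rot: [-0.072, 0.92, 0.384, -0.031]
force: [-0.6, -5.5, 12.2]
finger_gap: 0.741
gripper_force: 46.8
```

Call:
{"method": "move_arm", "body": {
  "commands": "0 0 -1 0 0 0 0.55; 0 0 -1 0 0 0 0.7; 0 0 -1 0 0 0 0.9; 0 0 -1 0 0 0 1; 0 0 -1 0 0 0 1"
}}

```text
t: 8.38
tcp_pos: [0.4675, -0.0163, 0.0569]
tool_rot: [-0.072, 0.92, 0.383, -0.032]
force: [-0.4, 0.7, -0.1]
finger_gap: 1.001
gripper_force: 0.0
```

Call:
{"method": "move_arm", "body": {
  "commands": "0 0 -20 0 0 0 1; 0 0 -50 0 0 0 1; 0 0 -90 0 0 0 1; 0 0 -120 0 0 0 1; 0 0 -120 0 0 0 1"
}}

```text
t: 9.0
tcp_pos: [0.4823, -0.1024, 0.1423]
tool_rot: [-0.071, 0.921, 0.381, -0.03]
force: [-0.2, -0.0, -0.5]
finger_gap: 1.006
gripper_force: 0.0
```

```bash
python3 - <<'E'
from h import *
from station import snapshot,telemetry
import cv2,pickle
s=telemetry.sense();print(s['t'],s['tcp_pos'],s['q'].round(2))
d={n:snapshot(n) for n in('wrist','top','scene')};pickle.dump(d,open('s3.pkl','wb'))
w=d['wrist']
o=np.zeros((600,800,3),np.uint8);o[:480,:640]=w['image'][:,:,::-1]
k2=cv2.resize(d['scene']['image'][190:280,225:355,::-1],None,fx=2.5,fy=2.5);o[375:600,475:800]=k2
k3=cv2.resize(d['top']['image'][275:355,305:410,::-1],None,fx=3,fy=3);o[360:600,0:315]=k3
cv2.imwrite('pics/w3.png',o)
E
```

```text
9.0 [ 0.48234021 -0.10240082  0.14225152] [-0.73  0.74  1.62  0.47  1.45 -2.67]
```

View pics/w3.png

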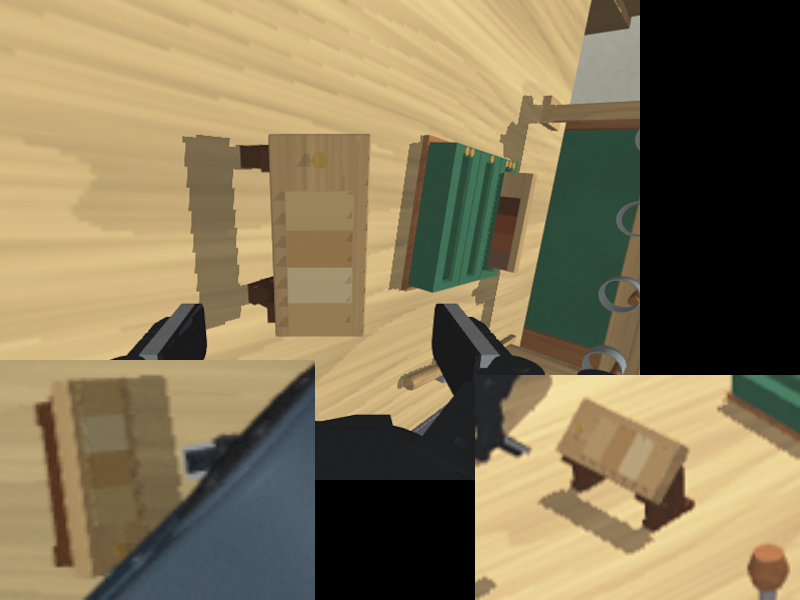

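The board is leaning on the stand, with its face corners near (269,134), (370,134), (363,336) and (272,336).

```bash
cat >> h.py <<'E'
def onslope(s,u,v,h=.009): # board-face plane on the stand -> (along x, up-slope) rel. to stand_rest
    n=S.apply([0,-k,k]);p0=st(0,-.0137,.064)+n*h;o,d=ray(s,u,v);p=o+d*((p0-o)@n/(d@n));q=S.inv().apply(p-p0);return np.array([q[0],q@[0,k,k]])
RG=S*R.from_matrix(np.c_[[-1,0,0],[0,k,-k],[0,-k,-k]]) # grip by upper edge: tool z down-slope, tool y = into slope
E
python3 - <<'E'
import pickle
from h import *
w=pickle.load(open('s3.pkl','rb'))['wrist']
for p in[(269,134),(370,134),(363,336),(272,336)]:print(onslope(w,*p).round(4))
c=st(0,-.0137,.064);up=S.apply([0,k,k])
for a in(.15,.08,.032-.02+.019): print(a,c+up*a)
print(np.linalg.det(RG.as_matrix()),rel(c+up*.15,RG))
E
```

```text
[-0.0679 -0.0315]
[-0.0678  0.0309]
[0.0716 0.0307]
[ 0.0715 -0.0347]
0.15 [0.45255077 0.08042884 0.17006602]
0.08 [0.46029388 0.03154076 0.12056854]
0.031 [ 0.46571406 -0.0026809   0.08592031]
1.0 (array([ -0.7, 148.6, 108.7]), array([90.3, -0.3,  0. ]))
```

```bash
python3 -c "
from h import *
print(rel([.468,-.01,.26],down(189)))"
```

```text
(array([ -1.4, 148. , -19.8]), array([45.3, -0.3, -0.1]))
```

Call:
{"method": "move_arm", "body": {
  "commands": "0 30 -10 9 0 0 1; 0 60 -20 18 0 0 1; 0 90 -20 27 0 0 1; 0 120 -20 36 0 0 0.5; 0 148 -20 45 0 0 0"
}}

```text
t: 9.78
tcp_pos: [0.466, -0.0098, 0.2605]
tool_rot: [-0.079, 0.997, -0.0, -0.002]
force: [-0.4, 0.1, 0.4]
finger_gap: 0.601
gripper_force: 0.0
```

```bash
python3 -c "
from h import *
print(rel([.4526,.0804,.18],RG))"
```

```text
(array([-1.2, 91.2, 80.5]), array([45. , -0.2,  0.1]))
```

Call:
{"method": "move_arm", "body": {
  "commands": "0 30 5 9 0 0 0; 0 55 20 18 0 0 0; -1 80 40 27 0 0 0; -1 91 60 36 0 0 0; -1 91 80 45 0 0 0"
}}

```text
t: 10.4
tcp_pos: [0.4527, 0.0805, 0.1797]
tool_rot: [-0.075, 0.921, -0.382, 0.029]
force: [-0.5, -1.1, 0.3]
finger_gap: 0.5
gripper_force: 0.0
```

Call:
{"method": "move_arm", "body": {
  "commands": "0 0 0 0 0 0 0; 0 0 0 0 0 0 0; 0 0 0 0 0 0 0; 0 0 0 0 0 0 0; 0 0 0 0 0 0 0"
}}

```text
t: 11.02
tcp_pos: [0.4543, 0.0783, 0.182]
tool_rot: [-0.072, 0.922, -0.38, 0.029]
force: [-0.1, 0.2, 0.7]
finger_gap: 0.496
gripper_force: 0.0
```

```bash
python3 -c "
from h import *
c=st(.0018,-.0137,.064);up=S.apply([0,k,k])
for a in (.06,.004):print(rel(c+up*a,RG))
from station import telemetry
s=telemetry.sense();print(s['q'].round(2))"
```

```text
(array([-0.6,  9.7, 96.7]), array([ 0.2, -0.1, -0. ]))
(array([ -0.7,   9.5, 152.7]), array([ 0.2, -0.1, -0. ]))
[ 0.37  0.59  1.84 -0.87  1.12 -0.79]
```

Call:
{"method": "move_arm", "body": {
  "commands": "-0.7 9.5 40 0 0 0 0; -0.7 9.5 80 0 0 0 0; -0.7 9.5 115 0 0 0 0; -0.7 9.5 140 0 0 0 0; -0.7 9.5 150 0 0 0 0"
}}

```text
t: 11.65
tcp_pos: [0.4696, -0.0201, 0.0673]
tool_rot: [-0.072, 0.922, -0.38, 0.028]
force: [-0.3, -0.6, -0.5]
finger_gap: 0.498
gripper_force: 0.0
```

```bash
python3 -c "
from h import *
c=st(.0018,-.0137,.064);up=S.apply([0,k,k])
print(rel(c+up*.004,RG))
from station import telemetry
s=telemetry.sense();print(s['force'])"
```

```text
(array([-0.7, -0.6,  1.2]), array([ 0.2, -0.2,  0.1]))
[-0.34735879 -0.5906989  -0.47663809]
```

Call:
{"method": "move_arm", "body": {
  "commands": "-0.5 -0.5 1 0 0 0 -0.3; -0.5 -0.5 1 0 0 0 -0.6; -0.5 -0.5 1 0 0 0 -0.8; -0.5 -0.5 1 0 0 0 -0.8; -0.5 -0.5 1 0 0 0 -0.8",
  "grip_force": 50
}}

```text
t: 12.28
tcp_pos: [0.4709, -0.0199, 0.0686]
tool_rot: [-0.073, 0.921, -0.381, 0.029]
force: [0.9, -1.5, 6.3]
finger_gap: 0.198
gripper_force: 50.1
```

Call:
{"method": "move_arm", "body": {
  "commands": "0 -3 -5 0 0 0 -0.8; 0 -6 -20 0 0 0 -0.8; 0 -8 -50 0 0 0 -0.8; 0 -10 -80 0 0 0 -0.8; 0 -10 -100 0 0 0 -0.8"
}}

```text
t: 12.9
tcp_pos: [0.4604, 0.0446, 0.1456]
tool_rot: [-0.073, 0.922, -0.379, 0.029]
force: [-0.4, 0.1, -1.5]
finger_gap: 0.201
gripper_force: 49.5
```

```bash
python3 - <<'E'
import pickle,cv2
from h import *
# pocket yaw/centre from green top: use slots (black) in top view
t=pickle.load(open('s0.pkl','rb'))['top'];w=pickle.load(open('w1.pkl','rb'))
im=t['image'].astype(int);sub=im[265:365,160:245]
m=((sub.max(2)<22)).astype(np.uint8)
n,l,s,c=cv2.connectedComponentsWithStats(m)
for i in range(1,n):
    if s[i,4]>50:
        r=cv2.minAreaRect(np.argwhere(l==i)[:,::-1].astype(np.float32));print(s[i],r)
g=cv2.inRange(cv2.cvtColor(t['image'],cv2.COLOR_RGB2HSV),(60,80,30),(90,255,255))
q=max(cv2.findContours(g,0,1)[0],key=cv2.contourArea);print(cv2.approxPolyDP(q,4,True)[:,0].tolist())
E
```

```text
[ 25  18  11  65 396] ((30.207767486572266, 49.98094177246094), (6.486220359802246, 64.45003509521484), 3.7313966751098633)
[ 57  18  10  66 417] ((61.65288162231445, 50.525115966796875), (7.263860702514648, 65.25945281982422), 2.2025980949401855)
[[145, 276], [141, 353], [162, 348], [163, 353], [184, 354], [188, 349], [189, 354], [212, 354], [215, 349], [235, 354], [238, 277]]
```

```bash
python3 -c "
from h import *
print(rel([.458,.17,.24],down(181.9)))"
```

```text
(array([ -17.1,   22.1, -154.5]), array([-44.6,   2.7,   6.8]))
```

Call:
{"method": "move_arm", "body": {
  "commands": "0 0 -40 0 0 0 -0.8; -5 5 -80 -10 0.6 1.5 -0.8; -10 10 -110 -20 1.2 3 -0.8; -15 18 -140 -30 1.8 4.5 -0.8; -17 22 -154 -38 2.3 5.8 -0.8"
}}

```text
t: 13.52
tcp_pos: [0.4588, 0.1702, 0.2406]
tool_rot: [-0.025, 0.998, -0.056, 0.006]
force: [-0.5, -0.4, -3.5]
finger_gap: 0.2
gripper_force: 49.6
```

```bash
python3 -c "
from h import *
print(rel([.458,.17,.24],down(181.9)))"
```

```text
(array([ 0.9, -0.1,  0.6]), array([-6.4,  0.6,  1. ]))
```

Call:
{"method": "move_arm", "body": {
  "commands": "1 0 0 -6.4 0.6 1 -0.8; 1 0 0 -6.4 0.6 1 -0.8; 1 0 0 -6.4 0.6 1 -0.8; 1 0 0 -6.4 0.6 1 -0.8; 1 0 0 -6.4 0.6 1 -0.8"
}}

```text
t: 14.15
tcp_pos: [0.4571, 0.1687, 0.2388]
tool_rot: [-0.017, 1.0, -0.004, -0.003]
force: [0.4, 0.1, -2.1]
finger_gap: 0.203
gripper_force: 49.7
```

```bash
python3 - <<'E'
from h import *
from station import snapshot,telemetry
import cv2,pickle
s=telemetry.sense();print(s['t'],s['tcp_pos'],s['tool_rot'].round(4),s['q'].round(2))
w=snapshot('wrist');pickle.dump(w,open('w4.pkl','wb'))
cv2.imwrite('pics/w4.png',cv2.convertScaleAbs(w['image'][:,:,::-1],alpha=1.3,beta=15))
E
```

```text
14.15 [0.45713769 0.16869003 0.23875679] [-0.0167  0.9999 -0.0036 -0.0025] [ 0.13  0.34  1.76 -0.01  1.06 -1.47]
```

View pics/w4.png

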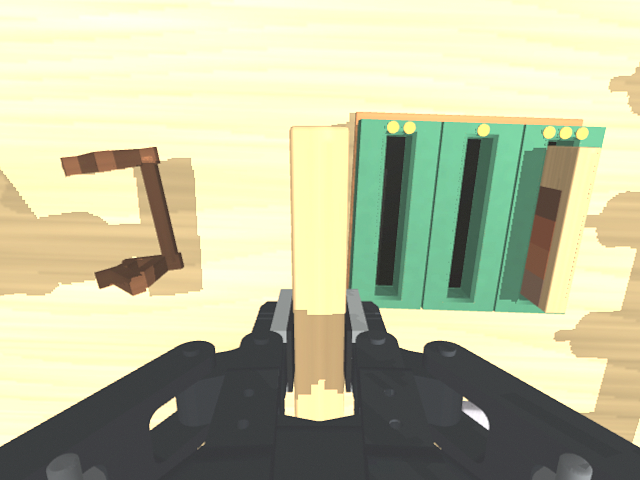

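The picture shows pocket2's top at (359,121)-(441,122)-(421,308)-(353,307), and pocket1's at (443,122)-(525,124)-(494,310)-(424,308). The held board's end is at row 128, columns 291-349.

```bash
python3 - <<'E'
from h import *
import cv2,pickle
w=pickle.load(open('w4.pkl','rb'));t=pickle.load(open('s0.pkl','rb'))['top']
P=lambda ps,z:np.array([onz(w,*p,z) for p in ps])
for n,c in dict(p1=[(443,122),(525,124),(494,310),(424,308)],p2=[(359,121),(441,122),(421,308),(353,307)]).items():
    q=P(c,.034);print(n,q[:,:2].round(4).tolist(),q.mean(0).round(4))
# slot floor/edges: black region centroid lines
hsv=cv2.cvtColor(w['image'],cv2.COLOR_RGB2HSV)
g=cv2.inRange(hsv,(60,80,25),(90,255,255))
for v in(160,210,260):
    row=g[v,350:600];e=np.flatnonzero(np.diff(row.astype(int)))+350;print(v,e, [onz(w,u,v,.034)[:2].round(4).tolist() for u in e[:8]])
print('board end',onz(w,291,128,.2388+.028),onz(w,349,128,.2388+.028))
for u,v in[(189.5-3.5,0)]:pass
# top image green corners at z .034
for p in[(145,276),(141,353),(235,354),(238,277)]:print(onz(t,*p,.034).round(4))
E
```

```text
p1 [[0.373, 0.2724], [0.3724, 0.3436], [0.5486, 0.3438], [0.5489, 0.2744]] [0.4607 0.3085 0.034 ]
p2 [[0.3745, 0.1994], [0.3731, 0.2706], [0.549, 0.2714], [0.5503, 0.204]] [0.4617 0.2364 0.034 ]
160 [356 384 403 464 477 543] [[0.4078, 0.1987], [0.4069, 0.2237], [0.4064, 0.2406], [0.4046, 0.2948], [0.4043, 0.3064], [0.4023, 0.3649]]
210 [353 381 398 458 470 534] [[0.453, 0.1986], [0.4521, 0.2244], [0.4516, 0.2401], [0.4498, 0.2953], [0.4494, 0.3064], [0.4474, 0.3651]]
260 [350 377 394 451 463 525] [[0.5015, 0.1984], [0.5006, 0.2242], [0.5001, 0.2405], [0.4982, 0.2949], [0.4978, 0.3063], [0.4958, 0.3653]]
board end [0.38765577 0.15839386 0.2668    ] [0.38711933 0.1751335  0.2668    ]
[0.5417 0.4098 0.034 ]
[0.3723 0.4058 0.034 ]
[0.3755 0.1999 0.034 ]
[0.5454 0.202  0.034 ]
```

```bash
python3 -c "
from h import *
print(rel([.459,.3037,.11],down(180.4)))"
```

```text
(array([ -6.9, 135.8, 127.8]), array([-0.4, -0.3,  1.5]))
```

Call:
{"method": "move_arm", "body": {
  "commands": "-3 45 10 -0.4 -0.3 1.5 -0.8; -7 95 30 -0.4 -0.3 1.5 -0.8; -7 136 70 -0.4 -0.3 1.5 -0.8; -7 136 105 -0.4 -0.3 1.5 -0.8; -7 136 127 -0.4 -0.3 1.5 -0.8"
}}

```text
t: 14.82
tcp_pos: [0.4583, 0.3041, 0.1091]
tool_rot: [-0.004, 1.0, -0.0, -0.001]
force: [-0.2, -0.3, -1.5]
finger_gap: 0.196
gripper_force: 49.9
```

Call:
{"method": "move_arm", "body": {
  "commands": "0 0 0 0 0 0 -0.8; 0 0 0 0 0 0 -0.8; 0 0 0 0 0 0 -0.8; 0 0 0 0 0 0 -0.8; 0 0 0 0 0 0 -0.8"
}}

```text
t: 15.45
tcp_pos: [0.4599, 0.3034, 0.1118]
tool_rot: [-0.003, 1.0, 0.0, 0.001]
force: [-0.3, 0.8, -2.1]
finger_gap: 0.199
gripper_force: 49.9
```

```bash
python3 - <<'E'
from h import *
print(rel([.459,.3037,.085],down(180.4)))
from station import snapshot,telemetry
import cv2,pickle
w=snapshot('wrist');tp=snapshot('top');pickle.dump((w,tp),open('w5.pkl','wb'))
g=cv2.inRange(cv2.cvtColor(w['image'],cv2.COLOR_RGB2HSV),(60,80,25),(90,255,255))
# green/non-green edges per row
for v in range(40,300,30):
    e=np.flatnonzero(np.diff(g[v,:].astype(int)));print(v,e.tolist())
b=cv2.inRange(cv2.cvtColor(w['image'],cv2.COLOR_RGB2HSV),(20,150,120),(32,255,255))
n,l,s,c=cv2.connectedComponentsWithStats(b)
print([(c[i].round(1).tolist(),int(s[i,4]),onz(w,*c[i],.043)[:2].round(4).tolist()) for i in range(1,n) if s[i,4]>25])
E
```

```text
(array([ 0.9,  0.3, 26.8]), array([ 0. ,  0.1, -0.1]))
40 []
70 []
100 [123, 167, 180, 194, 207, 315, 327, 424, 434, 451, 461, 477, 487, 519]
130 [127, 187, 212, 288, 349, 430, 479, 515]
160 [131, 190, 214, 288, 348, 427, 495, 511]
190 [134, 193, 216, 289, 348, 419, 420, 424, 491, 507]
220 [138, 195, 218, 290, 347, 422, 487, 502]
250 [142, 198, 220, 290, 347, 419, 484, 498]
280 [146, 200, 222, 290, 346, 417, 480, 494]
[]
```

Call:
{"method": "move_arm", "body": {
  "commands": "1 1.3 10 0 0 0 -0.8; 1 1.3 18 0 0 0 -0.8; 1 1.3 24 0 0 0 -0.8; 1 1.3 28 0 0 0 -0.8; 1 1.3 32 0 0 0 -0.8"
}}

```text
t: 16.18
tcp_pos: [0.4586, 0.3047, 0.0788]
tool_rot: [-0.003, 1.0, 0.0, 0.0]
force: [-0.1, -0.1, -0.9]
finger_gap: 0.2
gripper_force: 50.0
```

Call:
{"method": "move_arm", "body": {
  "commands": "0 0 3 0 0 0 -0.8; 0 0 6 0 0 0 -0.8; 0 0 9 0 0 0 -0.8; 0 0 12 0 0 0 -0.8; 0 0 15 0 0 0 -0.8"
}}

```text
t: 16.8
tcp_pos: [0.4586, 0.3047, 0.064]
tool_rot: [-0.003, 1.0, 0.0, 0.0]
force: [-0.4, 0.4, -2.5]
finger_gap: 0.203
gripper_force: 50.0
```

No contact so far. I'll go down to the floor.

Call:
{"method": "move_arm", "body": {
  "commands": "0 0 3 0 0 0 -0.8; 0 0 6 0 0 0 -0.8; 0 0 8 0 0 0 -0.8; 0 0 9.5 0 0 0 -0.8; 0 0 9.5 0 0 0 -0.8"
}}

```text
t: 17.42
tcp_pos: [0.4585, 0.3046, 0.0545]
tool_rot: [-0.003, 1.0, 0.0, 0.0]
force: [-0.1, 0.7, -1.6]
finger_gap: 0.201
gripper_force: 50.0
```

Call:
{"method": "move_arm", "body": {
  "commands": "0 0 1 0 0 0 -0.8; 0 0 2 0 0 0 -0.8; 0 0 3 0 0 0 -0.8; 0 0 3.5 0 0 0 -0.8; 0 0 4 0 0 0 -0.8"
}}

```text
t: 18.05
tcp_pos: [0.4588, 0.3047, 0.0525]
tool_rot: [-0.003, 1.0, 0.0, 0.001]
force: [-2.8, -2.4, 15.3]
finger_gap: 0.198
gripper_force: 52.2
```

Call:
{"method": "move_arm", "body": {
  "commands": "0 0 -1 0 0 0 -0.5; 0 0 -1 0 0 0 -0.4; 0 0 -1 0 0 0 -0.3; 0 0 -1 0 0 0 -0.2; 0 0 -1 0 0 0 -0.2"
}}

```text
t: 18.68
tcp_pos: [0.4585, 0.3046, 0.0515]
tool_rot: [-0.003, 1.0, 0.0, 0.0]
force: [-0.6, -0.1, 0.5]
finger_gap: 0.402
gripper_force: 0.0
```

Call:
{"method": "move_arm", "body": {
  "commands": "0 0 -15 0 0 0 -0.2; 0 0 -40 0 0 0 -0.2; 0 0 -90 0 0 0 0; 0 0 -140 0 0 0 0.5; 0 0 -180 0 0 0 1"
}}

```text
t: 19.3
tcp_pos: [0.4587, 0.3047, 0.2349]
tool_rot: [-0.003, 1.0, 0.001, 0.002]
force: [0.2, -0.6, -0.7]
finger_gap: 0.904
gripper_force: 0.0
```

```bash
python3 - <<'E'
from h import *
from station import snapshot,telemetry
import cv2,pickle
d={n:snapshot(n) for n in('wrist','top','scene')};pickle.dump(d,open('s6.pkl','wb'))
w=d['wrist'];o=np.zeros((600,800,3),np.uint8);o[:480,:640]=w['image'][:,:,::-1]
o[390:600,500:800]=cv2.resize(d['scene']['image'][155:225,325:425,::-1],None,fx=3,fy=3)
o[375:600,0:330]=cv2.resize(d['top']['image'][280:355,440:550,::-1],None,fx=3,fy=3)
cv2.imwrite('pics/w6.png',o)
print(rel([.4715,-.345,.232],down(180)))
E
```

```text
(array([  -7.8, -650.3,    1.3]), array([0.2, 0.4, 0.3]))
```

View pics/w6.png

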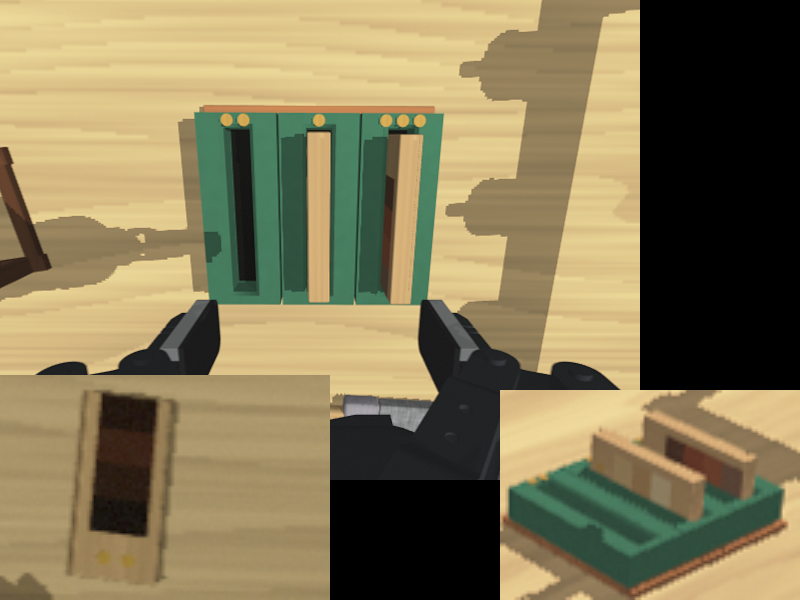

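Board1 stands home in pocket 1: the wrist view shows it centred at (319,215), and the scene inset confirms it. Next is board2.

Call:
{"method": "move_arm", "body": {
  "commands": "-2 -60 0 0 0 0 1; -4 -120 0 0 0 0 1; -6 -180 0 0 0 0 1; -8 -240 0 0 0 0 1; -8 -300 0 0 0 0 1"
}}

```text
t: 20.08
tcp_pos: [0.4672, 0.003, 0.2308]
tool_rot: [-0.003, 1.0, 0.0, -0.001]
force: [0.7, -1.2, 0.1]
finger_gap: 1.001
gripper_force: 0.0
```

Call:
{"method": "move_arm", "body": {
  "commands": "0 -60 0 0 0 0 1; 0 -120 0 0 0 0 1; 0 -180 0 0 0 0 1; 0 -240 0 0 0 0 1; 0 -300 0 0 0 0 1"
}}

```text
t: 20.7
tcp_pos: [0.4688, -0.2967, 0.2304]
tool_rot: [-0.003, 1.0, 0.001, -0.0]
force: [0.4, 0.5, 0.3]
finger_gap: 1.0
gripper_force: 0.0
```

Call:
{"method": "move_arm", "body": {
  "commands": "0 -30 20 0 0 0 1; 0 -50 50 0 0 0 1; 0 -50 50 0 0 0 1; 0 -50 50 0 0 0 1; 0 -50 50 0 0 0 1"
}}

```text
t: 21.32
tcp_pos: [0.4707, -0.3445, 0.1826]
tool_rot: [-0.003, 1.0, -0.0, 0.001]
force: [1.2, -0.7, -1.3]
finger_gap: 1.0
gripper_force: 0.0
```

```bash
python3 - <<'E'
from h import *
from station import snapshot,telemetry
import cv2,pickle
w=snapshot('wrist');w['s']=telemetry.sense();pickle.dump(w,open('w7.pkl','wb'))
im=w['image'];hsv=cv2.cvtColor(im,cv2.COLOR_RGB2HSV)
# soil strip: dark pixels in upper part; studs: brass
m=(im.max(2)<75).astype(np.uint8);m[300:]=0
n,l,s,c=cv2.connectedComponentsWithStats(m)
for i in range(1,n):
    if s[i,4]>400:
        r=cv2.minAreaRect(np.argwhere(l==i)[:,::-1].astype(np.float32));b=cv2.boxPoints(r);print(s[i],[(round(float(u)),round(float(v)),onz(w,u,v,.018)[:2].round(4).tolist()) for u,v in b])
cv2.imwrite('pics/w7.png',im[:,:,::-1]);print(w['s']['tcp_pos'])
E
```

```text
[   0  116   39  184 3613] [(0, 116, [0.3898, -0.5893]), (38, 116, [0.3896, -0.5602]), (38, 299, [0.5416, -0.5897]), (0, 299, [0.5418, -0.623])]
[ 283  179   64  121 6097] [(281, 297, [0.5386, -0.3777]), (293, 179, [0.436, -0.3656]), (346, 184, [0.4403, -0.3228]), (334, 303, [0.5436, -0.3311])]
[ 0.47075527 -0.34459817  0.18271128]
```

View pics/w7.png

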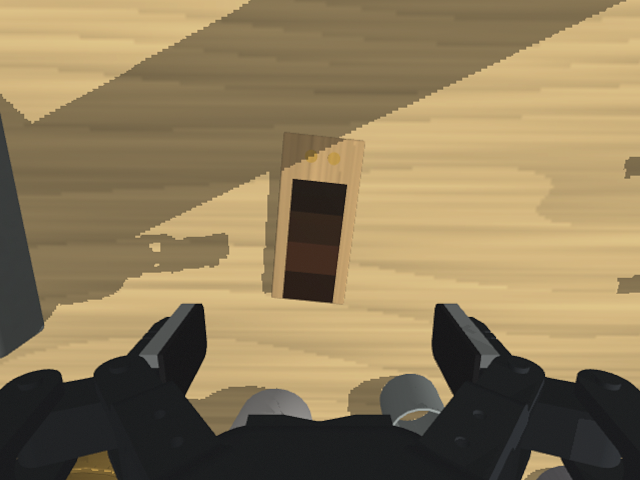

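Board2's corners are at (283,133), (364,142), (345,304) and (272,298). The jug and core ring lie beyond its +x end, at (270,410) and (410,400).

```bash
python3 - <<'E'
from h import *
import pickle
w=pickle.load(open('w7.pkl','rb'));t=pickle.load(open('s0.pkl','rb'))['top']
q=np.array([onz(w,*p,.018) for p in[(283,133),(364,142),(345,304),(272,298)]])
c=q.mean(0);yaws=[np.degrees(np.arctan2(*(b-a)[[1,0]])) for a,b in((q[0],q[3]),(q[1],q[2]))]
print(q[:,:2].round(4).tolist(),c,yaws)
y=np.mean(yaws);print('jug rim',onz(t,512,216,.13),'base',onz(t,495,238,0),'ring',onz(t,441,236,.05))
print(rel([*c[:2],.044],down(180+y)))
E
```

```text
[[0.401, -0.3729], [0.4074, -0.3099], [0.5448, -0.3213], [0.5395, -0.3852]] [ 0.47316101 -0.34731286  0.018     ] [np.float64(-5.088379056450809), np.float64(-4.757200170495242)]
jug rim [ 0.68382489 -0.38712878  0.13      ] base [ 0.65656785 -0.38888455  0.        ] ring [ 0.64939737 -0.2518402   0.05      ]
(array([ -2.1,  -2.6, 138.7]), array([-0. ,  0.1,  5.3]))
```

Call:
{"method": "move_arm", "body": {
  "commands": "-2 -2.5 40 0 0 5.3 1; -2 -2.5 80 0 0 5.3 1; -2 -2.5 115 0 0 5.3 1; -2 -2.5 138 0 0 5.3 1; -2 -2.5 145 0 0 5.3 1",
  "grip_force": 40
}}

```text
t: 22.0
tcp_pos: [0.4722, -0.3468, 0.0359]
tool_rot: [0.043, 0.999, 0.001, -0.0]
force: [-0.5, 0.0, -0.1]
finger_gap: 0.999
gripper_force: 0.0
```

```bash
python3 - <<'E'
from h import *
print(rel([.4732,-.3473,-.002],down(175.1)))
E
```

```text
(array([-1. , -0.5, 37.9]), array([ 0.1, -0. , -0. ]))
```

Call:
{"method": "move_arm", "body": {
  "commands": "-1 -0.5 12 0 0 0 1; -1 -0.5 24 0 0 0 1; -1 -0.5 32 0 0 0 1; -1 -0.5 36 0 0 0 1; -1 -0.5 36.5 0 0 0 1"
}}

```text
t: 22.62
tcp_pos: [0.4733, -0.3483, -0.0002]
tool_rot: [0.043, 0.999, 0.0, 0.0]
force: [-0.3, -0.9, 0.5]
finger_gap: 1.0
gripper_force: 0.0
```

Call:
{"method": "move_arm", "body": {
  "commands": "0 0 0 0 0 0 0.6; 0 0 0 0 0 0 0.3; 0 0 0 0 0 0 0.2; 0 0 0 0 0 0 0.2; 0 0 0 0 0 0 0.2"
}}

```text
t: 23.25
tcp_pos: [0.4736, -0.3487, 0.0005]
tool_rot: [0.043, 0.999, -0.0, 0.001]
force: [-0.4, -0.6, 5.1]
finger_gap: 0.737
gripper_force: 45.7
```

Call:
{"method": "move_arm", "body": {
  "commands": "0 0 -20 0 0 0 0; 0 0 -50 0 0 0 0; 0 0 -90 0 0 0 0; 0 0 -130 0 0 0 0; 0 0 -130 0 0 0 0"
}}

```text
t: 23.88
tcp_pos: [0.4749, -0.3499, 0.1338]
tool_rot: [0.043, 0.999, -0.003, 0.003]
force: [-0.2, -0.2, -2.2]
finger_gap: 0.739
gripper_force: 45.0
```

```bash
python3 - <<'E'
from h import *
print(rel([.4717,-.0718,.1187],down(189)),rel([.4717,-.0718,.1187],RL))
E
```

```text
(array([ 27.3, 276.9,  13.6]), array([ -0.3,   0.3, -14. ])) (array([ 27.3, 276.9,  13.6]), array([-45.1,   5.8, -13.1]))
```

Call:
{"method": "move_arm", "body": {
  "commands": "5 55 0 0 0 -3 0; 10 110 0 0 0 -6 0; 16 165 0 0 0 -9 0; 22 220 0 0 0 -12 0; 27 276 0 0 0 -14 0"
}}

```text
t: 24.5
tcp_pos: [0.4689, -0.0691, 0.1292]
tool_rot: [-0.079, 0.997, 0.001, -0.001]
force: [1.6, 0.2, -1.0]
finger_gap: 0.737
gripper_force: 45.0
```

```bash
python3 - <<'E'
from h import *
print(rel([.4717,-.0718,.1187],RL))
E
```

```text
(array([-2.3, -3.1, 10.5]), array([-44.9,  -0.1,   0. ]))
```

Call:
{"method": "move_arm", "body": {
  "commands": "-2 -5 0 -9 0 0 0; -2 -5 0 -18 0 0 0; -2 -5 0 -27 0 0 0; -2 -5 0 -36 0 0 0; -2 -5 0 -45 0 0 0"
}}

```text
t: 25.12
tcp_pos: [0.4728, -0.076, 0.1295]
tool_rot: [-0.073, 0.92, 0.384, -0.03]
force: [-0.2, 0.2, -1.6]
finger_gap: 0.735
gripper_force: 45.1
```

Call:
{"method": "move_arm", "body": {
  "commands": "0 0 0 0 0 0 0; 0 0 0 0 0 0 0; 0 0 0 0 0 0 0; 0 0 0 0 0 0 0; 0 0 0 0 0 0 0"
}}

```text
t: 25.75
tcp_pos: [0.4731, -0.0753, 0.1306]
tool_rot: [-0.073, 0.921, 0.381, -0.03]
force: [0.0, -0.3, -2.0]
finger_gap: 0.735
gripper_force: 45.1
```

```bash
python3 - <<'E'
from h import *
print(rel(lean(.004,.002,.0085),RL))
from station import telemetry
print(telemetry.sense()['q'].round(2))
E
```

```text
(array([-4.1, -9. , 87.6]), array([-0.1,  0. ,  0.1]))
[-0.7   0.74  1.68  0.49  1.39 -2.69]
```

Call:
{"method": "move_arm", "body": {
  "commands": "-4 -7 30 0 0 0 0; -4 -7 55 0 0 0 0; -4 -7 72 0 0 0 0; -4 -7 82 0 0 0 0; -4 -7 87 0 0 0 0"
}}

```text
t: 26.38
tcp_pos: [0.4683, -0.0191, 0.0634]
tool_rot: [-0.073, 0.921, 0.381, -0.03]
force: [0.8, -0.1, -2.0]
finger_gap: 0.735
gripper_force: 45.0
```

```bash
python3 - <<'E'
from h import *
print(rel(lean(.0,.0,.0085),RL))
E
```

```text
(array([-0. , -3.4,  4.3]), array([-0. ,  0. ,  0.1]))
```

Call:
{"method": "move_arm", "body": {
  "commands": "0 0 1.5 0 0 0 0; 0 0 3 0 0 0 0; 0 -1 4 0 0 0 0; 0 -2 5 0 0 0 0; 0 -3 5 0 0 0 0"
}}

```text
t: 27.0
tcp_pos: [0.4683, -0.0181, 0.0588]
tool_rot: [-0.073, 0.921, 0.382, -0.029]
force: [0.7, -1.8, 5.0]
finger_gap: 0.737
gripper_force: 45.8
```

Call:
{"method": "move_arm", "body": {
  "commands": "0 0 0.5 0 0 0 0; 0 0 1 0 0 0 0; 0 -0.5 1.5 0 0 0 0; 0 -1 1.5 0 0 0 0; 0 -1 1.5 0 0 0 0"
}}

```text
t: 27.62
tcp_pos: [0.4683, -0.0182, 0.0587]
tool_rot: [-0.073, 0.921, 0.383, -0.029]
force: [-1.8, -7.6, 15.1]
finger_gap: 0.738
gripper_force: 47.0
```

Call:
{"method": "move_arm", "body": {
  "commands": "0 0 -1 0 0 0 0.55; 0 0 -1 0 0 0 0.7; 0 0 -1 0 0 0 0.9; 0 0 -1 0 0 0 1; 0 0 -1 0 0 0 1"
}}

```text
t: 28.25
tcp_pos: [0.4678, -0.018, 0.0567]
tool_rot: [-0.073, 0.921, 0.382, -0.03]
force: [-0.4, -0.3, -0.0]
finger_gap: 1.0
gripper_force: 0.0
```

Call:
{"method": "move_arm", "body": {
  "commands": "0 0 -20 0 0 0 1; 0 0 -50 0 0 0 1; 0 0 -90 0 0 0 1; 0 0 -120 0 0 0 1; 0 0 -120 0 0 0 1"
}}

```text
t: 28.88
tcp_pos: [0.4824, -0.1038, 0.1424]
tool_rot: [-0.073, 0.922, 0.38, -0.028]
force: [0.9, 0.1, 0.9]
finger_gap: 1.002
gripper_force: 0.0
```

```bash
python3 - <<'E'
from h import *
from station import snapshot,telemetry
import cv2,pickle
w=snapshot('wrist');pickle.dump(w,open('w8.pkl','wb'));im=w['image']
m=(im.max(2)<75).astype(np.uint8);m[300:]=0;m[:,:200]=0
n,l,s,c=cv2.connectedComponentsWithStats(m)
for i in range(1,n):
    if s[i,4]>200:
        r=cv2.minAreaRect(np.argwhere(l==i)[:,::-1].astype(np.float32));b=cv2.boxPoints(r);print(s[i],[(round(float(u)),round(float(v)),onslope(w,u,v).round(4).tolist()) for u,v in b])
print(rel([.468,-.01,.26],down(189)))
E
```

```text
[243 145  28  26 628] [(243, 145, [-0.0611, -0.0496]), (270, 145, [-0.0612, -0.0327]), (270, 170, [-0.0457, -0.0332]), (243, 170, [-0.0457, -0.0504])]
[ 288  187   68  113 7332] [(288, 187, [-0.035, -0.022]), (355, 187, [-0.035, 0.0212]), (355, 299, [0.0433, 0.0233]), (288, 299, [0.0434, -0.0236])]
[250 276  26  24 507] [(250, 276, [0.0263, -0.0495]), (275, 276, [0.0262, -0.0322]), (275, 299, [0.0434, -0.0328]), (250, 299, [0.0435, -0.0503])]
(array([ -1.5, 149.5, -17.9]), array([45. ,  0.1,  0. ]))
```

Board2 is on the stand, centred to within about 1 mm. I'll regrasp it by its upper edge.

Call:
{"method": "move_arm", "body": {
  "commands": "0 30 -10 9 0 0 1; 0 60 -20 18 0 0 1; 0 90 -20 27 0 0 1; 0 120 -20 36 0 0 0.5; 0 148 -20 45 0 0 0"
}}

```text
t: 29.55
tcp_pos: [0.4652, -0.0108, 0.2601]
tool_rot: [-0.079, 0.997, -0.002, -0.0]
force: [-0.6, 0.3, 0.6]
finger_gap: 0.606
gripper_force: 0.0
```

Call:
{"method": "move_arm", "body": {
  "commands": "0 30 5 9 0 0 0; 0 55 20 18 0 0 0; -1 80 40 27 0 0 0; -1 91 60 36 0 0 0; -1 91 80 45 0 0 0"
}}

```text
t: 30.18
tcp_pos: [0.4521, 0.0791, 0.1792]
tool_rot: [-0.075, 0.92, -0.383, 0.031]
force: [-0.3, -0.7, 0.5]
finger_gap: 0.498
gripper_force: 0.0
```

Call:
{"method": "move_arm", "body": {
  "commands": "0 0 0 0 0 0 0; 0 0 0 0 0 0 0; 0 0 0 0 0 0 0; 0 0 0 0 0 0 0; 0 0 0 0 0 0 0"
}}

```text
t: 30.8
tcp_pos: [0.454, 0.0769, 0.1816]
tool_rot: [-0.071, 0.921, -0.381, 0.031]
force: [-1.2, -0.4, 0.4]
finger_gap: 0.496
gripper_force: 0.0
```

```bash
python3 -c "
from h import *
c=st(.0,-.0137,.064);up=S.apply([0,k,k])
print(rel(c+up*.004,RG))"
```

```text
(array([  1.2,  10.7, 151.6]), array([ 0.1,  0.1, -0.2]))
```

Call:
{"method": "move_arm", "body": {
  "commands": "0.8 10.5 40 0 0 0 0; 0.8 10.5 80 0 0 0 0; 0.8 10.5 115 0 0 0 0; 0.8 10.5 140 0 0 0 0; 0.8 10.5 150 0 0 0 0"
}}

```text
t: 31.42
tcp_pos: [0.4683, -0.0212, 0.0665]
tool_rot: [-0.072, 0.921, -0.381, 0.03]
force: [-0.5, 0.0, 0.5]
finger_gap: 0.499
gripper_force: 0.0
```

```bash
python3 -c "
from h import *
c=st(.0,-.0137,.064);up=S.apply([0,k,k])
print(rel(c+up*.004,RG))"
```

```text
(array([-0.3, -0.5,  0. ]), array([ 0. , -0.1, -0.1]))
```

Call:
{"method": "move_arm", "body": {
  "commands": "0 -0.5 0 0 0 0 -0.3; 0 -0.5 0 0 0 0 -0.6; 0 -0.5 0 0 0 0 -0.8; 0 -0.5 0 0 0 0 -0.8; 0 -0.5 0 0 0 0 -0.8",
  "grip_force": 50
}}

```text
t: 32.05
tcp_pos: [0.469, -0.0204, 0.0685]
tool_rot: [-0.073, 0.921, -0.382, 0.031]
force: [-0.1, -0.1, 7.1]
finger_gap: 0.195
gripper_force: 50.2
```

Call:
{"method": "move_arm", "body": {
  "commands": "0 -3 -5 0 0 0 -0.8; 0 -6 -20 0 0 0 -0.8; 0 -8 -50 0 0 0 -0.8; 0 -10 -80 0 0 0 -0.8; 0 -10 -100 0 0 0 -0.8"
}}

```text
t: 32.67
tcp_pos: [0.4583, 0.0441, 0.1456]
tool_rot: [-0.073, 0.922, -0.38, 0.031]
force: [0.5, 0.2, -2.8]
finger_gap: 0.201
gripper_force: 49.5
```

```bash
python3 -c "
from h import *
print(rel([.458,.15,.22],down(180.4)))"
```

```text
(array([ -16.6,   21.8, -126.5]), array([-44.7,   3.5,   8.2]))
```

Call:
{"method": "move_arm", "body": {
  "commands": "0 0 -40 0 0 0 -0.8; -5 5 -75 -10 0.8 2 -0.8; -10 10 -100 -20 1.6 4 -0.8; -15 18 -120 -30 2.4 6 -0.8; -17 22 -126 -39 3.1 7.3 -0.8"
}}

```text
t: 33.3
tcp_pos: [0.4594, 0.1503, 0.2202]
tool_rot: [-0.011, 0.999, -0.048, 0.006]
force: [0.7, -0.3, -2.5]
finger_gap: 0.202
gripper_force: 49.5
```

```bash
python3 -c "
from h import *
print(rel([.459,.2345,.115],down(180.3)))"
```

```text
(array([-0.5, 93.9, 96.6]), array([-5.5,  0.7,  1. ]))
```

Call:
{"method": "move_arm", "body": {
  "commands": "0 45 5 -5.5 0.7 1 -0.8; 0 93 15 -5.5 0.7 1 -0.8; 0 93.5 50 -5.5 0.7 1 -0.8; 0 94 80 -5.5 0.7 1 -0.8; 0 94 96 -5.5 0.7 1 -0.8"
}}

```text
t: 33.92
tcp_pos: [0.4559, 0.2323, 0.1118]
tool_rot: [-0.002, 1.0, -0.004, -0.004]
force: [-0.6, -0.5, -1.7]
finger_gap: 0.203
gripper_force: 49.8
```

Call:
{"method": "move_arm", "body": {
  "commands": "0 0 0 0 0 0 -0.8; 0 0 0 0 0 0 -0.8; 0 0 0 0 0 0 -0.8; 0 0 0 0 0 0 -0.8; 0 0 0 0 0 0 -0.8"
}}

```text
t: 34.55
tcp_pos: [0.4578, 0.2321, 0.114]
tool_rot: [-0.002, 1.0, -0.003, -0.002]
force: [0.6, -0.7, -1.0]
finger_gap: 0.201
gripper_force: 49.8
```

```bash
python3 - <<'E'
from h import *
from station import snapshot
import cv2,pickle
w=snapshot('wrist')
g=cv2.inRange(cv2.cvtColor(w['image'],cv2.COLOR_RGB2HSV),(60,80,25),(90,255,255))
for v in range(76,135,6):
    e=np.flatnonzero(np.diff(g[v,:].astype(int)));print(v,e.tolist())
print(rel([.459,.2345,.079],down(180.3)))
print([onz(w,u,100,.043).round(4) for u in(300,320,340)])
# board1's as-filed cross position from the last free wrist view (s6): top edge at z .078
d=pickle.load(open('s6.pkl','rb'))['wrist'];e=lambda u,v,z:onz(d,u,v,z).round(4)
print(e(307,132,.078),e(331,132,.078),e(308,302,.078),e(330,302,.078))
print('studs2',e(226.5,120,.043),e(243,120,.043),'stud1',e(319,120,.043))
E
```

```text
76 []
82 []
88 []
94 []
100 []
106 [261, 305, 317, 331, 344, 450, 463, 557, 569, 583, 595, 610, 622]
112 [261, 301, 321, 328, 347, 446, 466, 552, 572, 578, 599, 604, 625]
118 [261, 302, 320, 328, 347, 446, 465, 551, 571, 577, 597, 603, 624]
124 [262, 291, 346, 451, 460, 555, 565, 580, 592, 607, 618]
130 [262, 288, 349, 432, 456, 561, 564, 565, 571]
(array([-1.4,  2.6, 34.9]), array([-0.4, -0.2, -0.1]))
[array([0.3715, 0.2213, 0.043 ]), array([0.3715, 0.2319, 0.043 ]), array([0.3715, 0.2424, 0.043 ])]
[0.3885 0.2956 0.078 ] [0.3884 0.3137 0.078 ] [0.5279 0.2959 0.078 ] [0.5278 0.3147 0.078 ]
studs2 [0.3789 0.2274 0.043 ] [0.3789 0.2412 0.043 ] stud1 [0.3786 0.3047 0.043 ]
```

Call:
{"method": "move_arm", "body": {
  "commands": "-1.4 2.5 10 -0.4 -0.2 0 -0.8; -1.4 2.5 20 -0.4 -0.2 0 -0.8; -1.4 2.5 27 -0.4 -0.2 0 -0.8; -1.4 2.5 32 -0.4 -0.2 0 -0.8; -1.4 2.5 35 -0.4 -0.2 0 -0.8"
}}

```text
t: 35.22
tcp_pos: [0.4587, 0.2342, 0.0781]
tool_rot: [-0.002, 1.0, -0.0, -0.001]
force: [1.3, 0.2, -1.8]
finger_gap: 0.205
gripper_force: 49.8
```

Call:
{"method": "move_arm", "body": {
  "commands": "0 0 3 0 0 0 -0.8; 0 0 6 0 0 0 -0.8; 0 0 9 0 0 0 -0.8; 0 0 12 0 0 0 -0.8; 0 0 15 0 0 0 -0.8"
}}

```text
t: 35.85
tcp_pos: [0.4589, 0.2343, 0.0634]
tool_rot: [-0.002, 1.0, 0.0, -0.001]
force: [0.2, 0.0, -1.5]
finger_gap: 0.203
gripper_force: 49.8
```

Call:
{"method": "move_arm", "body": {
  "commands": "0 0 4 0 0 0 -0.8; 0 0 7 0 0 0 -0.8; 0 0 9 0 0 0 -0.8; 0 0 10.5 0 0 0 -0.8; 0 0 11.5 0 0 0 -0.8"
}}

```text
t: 36.48
tcp_pos: [0.4588, 0.2343, 0.0524]
tool_rot: [-0.002, 1.0, -0.0, -0.001]
force: [-1.4, -0.9, 8.8]
finger_gap: 0.199
gripper_force: 51.2
```

On the floor. I'll release it and retreat.

Call:
{"method": "move_arm", "body": {
  "commands": "0 0 0 0 0 0 -0.5; 0 0 0 0 0 0 -0.4; 0 0 0 0 0 0 -0.3; 0 0 0 0 0 0 -0.3; 0 0 0 0 0 0 -0.3"
}}

```text
t: 37.1
tcp_pos: [0.4588, 0.2343, 0.0521]
tool_rot: [-0.002, 1.0, 0.0, -0.001]
force: [0.4, 0.5, -0.0]
finger_gap: 0.35
gripper_force: 0.0
```

Call:
{"method": "move_arm", "body": {
  "commands": "0 0 -15 0 0 0 -0.3; 0 0 -40 0 0 0 -0.3; 0 0 -80 0 0 0 -0.3; 0 0 -130 0 0 0 -0.3; 0 0 -150 0 0 0 -0.3"
}}

```text
t: 37.72
tcp_pos: [0.4604, 0.2347, 0.2061]
tool_rot: [-0.002, 1.0, 0.001, 0.002]
force: [0.1, -0.1, -1.7]
finger_gap: 0.353
gripper_force: 0.0
```

```bash
python3 - <<'E'
from h import *
from station import snapshot
import cv2
w=snapshot('wrist');im=w['image'];hsv=cv2.cvtColor(im,cv2.COLOR_RGB2HSV)
m=cv2.inRange(hsv,(8,40,90),(25,190,255));g=cv2.inRange(hsv,(60,80,25),(90,255,255))
q=cv2.convexHull(np.vstack([c for c in cv2.findContours(g,0,1)[0] if cv2.contourArea(c)>200]));ins=np.zeros_like(g);cv2.fillPoly(ins,[q],255)
m=cv2.erode(m&ins,np.ones((3,3)))
for c in cv2.findContours(m,0,1)[0]:
    if cv2.contourArea(c)>600:
        x,y,W,H=cv2.boundingRect(c);print((x,y,W,H),onz(w,x,y,.078).round(4),onz(w,x+W,y+H,.078).round(4))
E
```

```text
(481, 132, 54, 183) [0.3902 0.3452 0.078 ] [0.5272 0.4038 0.078 ]
(387, 130, 46, 185) [0.3891 0.281  0.078 ] [0.5274 0.3241 0.078 ]
(305, 128, 26, 186) [0.3879 0.2252 0.078 ] [0.5267 0.2445 0.078 ]
```

Board2's top edge reads 139 mm long and is centred at y = 0.235, at the home height. Handing in.

```bash
python3 -c "
from station import ticket
print(ticket.sign_off())"
```

```text
the job is handed in; nothing more can be done
None
```

Both boards are filed upright in their own pockets, board 1 in pocket 1 and then board 2 in pocket 2, and the job was handed in at about 38 s; the sign-off gave no verdict.

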